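# Unbolt and open the key drawer

### The arm

A 6-joint arm with a two-finger parallel gripper is mounted at the origin on the work surface. World frame = base frame: x ahead of the robot, y to its left, z up, the work surface at z = 0. Lengths are in m, angles in degrees, forces in N, time in s.
With the tool pointing down it reaches from about 0.3 to 0.875 m from the base axis. Payload 4.2 kg.
Tool frame: the origin (TCP) lies midway between the tips of the shut fingers; the grasp point (between the pads) lies 19 mm behind it; z points along the fingers, y is the line along which they close (so a half turn about z gives the same grasp; the last joint's range is limited). The gripper opens to 85 mm and grips with 20 to 120 N. Pads are 22 mm wide; open, the fingers measure 114 mm over their backs; the gripper's body (76 mm by 85 mm) begins 54 mm behind the grasp point. The pads swing forward as they close: fully open they stand 13 mm farther back than shut.
Start: joints at [66.692, 18.312, 89.639, -0, 72.044, -1.146], TCP at [0.217, 0.533, 0.231] pointing down, gripper open.
Joint ranges: [-177.97, 177.97], [-48.28, 115.42], [12.27, 149.76], [-77.06, 257.06], [2.81, 150.46], [-146.56, 146.56]. Speed limits (degrees/s): [147.25, 147.25, 180, 180, 180, 180].

### API

Orientations are given as [roll, pitch, yaw] about the fixed x, y, z axes, in that order (R = Rz(yaw) Ry(pitch) Rx(roll)).
In Python, from plant import bot, order, grab_frame, camera_info gives the robot as it stands (bot), with the cameras as plain functions and the job (order).
- The arm moves only by the tool hand_motion, called after "Emit:" by a JSON object that holds its "op" and its "data". Schema: {"type":"object","properties":{"segments":{"type":"object","properties":{"increments":{"type":"array","items":{"type":"array","items":{"type":"number"},"minItems":5,"maxItems":5},"minItems":1,"maxItems":20}},"additionalProperties":false,"required":["increments"]},"clamp_n":{"type":"number"},"only":{"type":"string"},"quiet":{"type":"boolean"},"lines":{"type":"string"}},"required":["segments"],"additionalProperties":false}. segments is an object whose key "increments" holds a list of rows, 1 to 20 of them, each of 5 numbers: the opening from 0.0 (shut) to 1.0 (fully open), then dx, dy, dz in m, then a turn about the tool's z in degrees; each row is the pose to reach, as a shift and turn from the pose commanded when the call began, along the tool's axes at that moment; what a row does not reach only later rows make up. A row lasts 1/8 s, in which the tool goes at most 0.0625 m and 10.7 degrees, less where a joint would pass 70% of its speed; a pose out of reach is approached as far as the arm can. The fingers move at their own pace and stop on an object; clamp_n is the grip in N (left out, the last holds). Time passes only in rows, so rows that do not move let the fingers close. The tool returns the time, the measured TCP pose, the force, the opening and the grip force at its end. only (a regular expression) keeps the lines of the reply that match it, lines (a string "A,B") keeps lines A to B, and quiet returns only ok. Input that does not fit is refused with a message, and nothing moves.
- bot.get_obs(): the state, without advancing time (a new reading comes with each control period).
- grab_frame(name): name is "scene" or "top"; returns the picture (480x640x3 uint8, blue, green, red); there is no depth.
- camera_info(name): a dict with "vertical_fov" (degrees; the focal length in pixels is half the picture's height over the tangent of half this angle, whatever the lens; pixels are square), "cx", "cy" (the principal point, pixels), "pose" (4x4, takes a point from camera to world coordinates). Camera axes: x right, y up, looking along -z (the intrinsics and any distortion apply to the point x, -y, -z); pixel columns grow to the right and rows downward; lengths in m; the calibration is good to about 2 mm. A picture is of the moment at which its call begins. camera_info takes no time and is no camera call.
- order.job_done(): hands the job in; it is judged then, once.
The state is a dict: "clock": time; "joint_positions": joint angles; "qd": joint speeds; "effort": joint torques, N m; "position": TCP position; "eef_rot": TCP orientation; "contact_force": force on the tool from outside, world axes, zero at the start; "wrist_torque": the same for the moment, N m; "gripper_width": opening from 0.0 (shut) to 1.0 (fully open); "grip_force": force on a finger pad.
Only numpy, scipy, OpenCV 4.12 (cv2) and the standard library are available. Lean on these libraries where they do the work, as an engineer would, in place of code of your own. Each camera call takes 0.05 s, during which the arm holds its last target. There are 200 camera calls.

### The job

The top drawer of the green bench chest is held shut by the sliding bolt on the chest's top. Draw the bolt all the way back out of the catch: part of the way along it runs up against a hidden, hooked bump, and there it must be eased back about a centimetre, lifted high and carried over. Let it drop again behind the bump, then pull the top drawer open by its handle, about 10 cm. Leave the dish, the hammer and the tin where they are.

Things in the scene. Friction and masses are not known exactly. Their poses are not given: they have to be found in the camera images.
- chest: Fixed green bench chest with two drawers, 240 (x) x 360 (y) x 150 mm (z); origin at the centre of its underside on the table. Its front (drawer side) faces its own -x, towards the robot. On its top, close to the front edge, sits the guide in which the bolt runs along the chest's y.
- bolt_grip (a point): Centre of the bolt's handle: a dark steel cross bar, 60 mm long (chest's x), 16 mm wide (y), 24 mm high, on a 10 x 14 mm stem; 234 mm above the table when the bolt is down. Pinch it from above across its 16 mm width. It moves with the bolt, which never turns or comes out. Axes as the chest's.
- guide_mid (a point): Middle of the roof of the bolt's guide: a fixed dark steel cover 56 (x) x 213 (y) x 50 mm (z), its roof 200 mm above the table, slotted for the bolt's stem. Hidden in it: a hooked bump across the bolt's way. Pressed against it, the bolt cannot lift (2 mm at most); 6 to 12 mm short of it, it lifts fully; farther back a low ceiling and a blind notch catch a bolt that is lifted too early (2 to 6 mm).
- bolt_tip (a point): Centre of the free end of the steel bolt bar (16 x 16 x 195 mm, along the chest's y), 145 mm to the -y side of the handle. Bolted, it lies in front of the upright of the drawer's catch (steel, fixed on the top drawer, 55 mm wide, chest y -165 to -110 mm, up to 200 mm above the table) and holds it; drawn back, it is clear of it.
- bolt_slide (a joint): How far the bolt is drawn back, m: grows along the chest's +y. 0 = fully bolted, stop at 0.090 = fully back; starts between 0 and 0.006. It is clear of the catch above about 0.065. It slides with about 2 N; the hidden bump stops it dead somewhere between 0.024 and 0.060, different each time.
- bolt_lift (a joint): How far the bolt is lifted, m: 0 = down, stop at 0.020. It drops by its own weight (about 2 to 4 N to lift). It passes over the bump when lifted 14 mm or more, and can drop again about 16 mm beyond the place where it was stopped.
- chest_drawer0_handle (a point): Centre of the bar handle of the top drawer: a steel bar of 11 mm thickness, 120 mm long along the chest's y, 35 mm in front of the drawer's face and 38 mm below the chest's top, 112 mm above the table. Take it from above with one finger behind it. Axes as the chest's.
- chest_drawer0 (a joint): How far the top drawer is open, m: 0 = shut, 0.166 = stop; opens along the chest's -x (towards the robot). Slides with about 1 to 2 N. About 4 mm of play while bolted.
- dish: Loose brass dish, 84 mm across and 45 mm high, on the rear half of the chest's top; origin at the centre of its underside. Bystander.
- hammer: Loose hammer, 260 mm long, lying on the table on the robot's left of the chest; its handle points to its own -x. Bystander.
- tin: Loose metal tin, 68 mm across, 90 mm high, on the table on the robot's right of the chest; origin at the centre of its underside. Bystander.

How it is judged:
By the outcome, as a careful person would: the job done as asked, in the order asked, and still so for the second after the job is handed in, with the robot touching nothing.
It also fails if it takes over 51 s, if anything falls off the work surface, if the arm or the gripper's body presses on something with over 40 N, if the wrist force passes 120 N, or if a joint passes its speed limit or range.

## Working session

There is one attempt and no reset: what is moved stays moved. The work goes in short steps, Python scripts to look and compute and a tool call to move; the robot and the scene stay as the last step left them, time stands still between calls to the robot, and variables do not carry over. Pictures are saved under pics/ and viewed, at most 10 in all, crops included, and the job is handed in when it is done.

```bash
ls; mkdir -p pics
```

Run:
```python
from plant import bot, order, grab_frame, camera_info
import cv2
for n in("scene","top"):
    i=camera_info(n);print(n,i)
    cv2.imwrite(f"pics/{n}0.png",grab_frame(n))
o=bot.get_obs();print(o)
```

```text
pics
plant.py
scene {'vertical_fov': 42.88631038461132, 'cx': 303.0569940187523, 'cy': 244.47740362580947, 'pose': array([[ 0.56309677, -0.77916167,  0.2753709 ,  0.99358929],
       [ 0.82636414,  0.53358281, -0.18003249, -0.15090846],
       [-0.00665876,  0.32893234,  0.94433001,  1.2783907 ],
       [ 0.        ,  0.        ,  0.        ,  1.        ]])}
top {'vertical_fov': 54.65774266130267, 'cx': 319.5940971639274, 'cy': 235.58053508674857, 'pose': array([[-0.0504757 ,  0.97122527, -0.23275239,  0.41064802],
       [-0.99872441, -0.04939427,  0.01047613,  0.04145458],
       [-0.00132195,  0.23298428,  0.9724796 ,  1.17203405],
       [ 0.        ,  0.        ,  0.        ,  1.        ]])}
{'clock': 0.1, 'joint_positions': array([ 6.66913168e+01,  1.83483401e+01,  8.96975580e+01, -1.09820815e-03,
        7.20450484e+01, -1.14893244e+00]), 'qd': array([ 6.32641268e-02, -1.58761538e-01, -1.98285867e-01, -6.54669231e-02,
       -6.34321045e-05,  2.10143098e-02]), 'effort': array([ 1.64494511e-03, -4.16403794e+01, -2.34705663e+01, -1.33296053e-04,
        4.76001864e-03, -1.41758392e-07]), 'position': array([0.21675297, 0.53213377, 0.2305753 ]), 'eef_rot': array([-1.79909051e+02, -7.79620802e-04,  1.57840588e+02]), 'contact_force': array([-0.5620017 ,  0.45631895,  0.15614114]), 'wrist_torque': array([-0.0397226 ,  0.05150454,  0.02238937]), 'grip_force': 0.0, 'gripper_width': 1.001687046613078}
```

View pics/scene0.png

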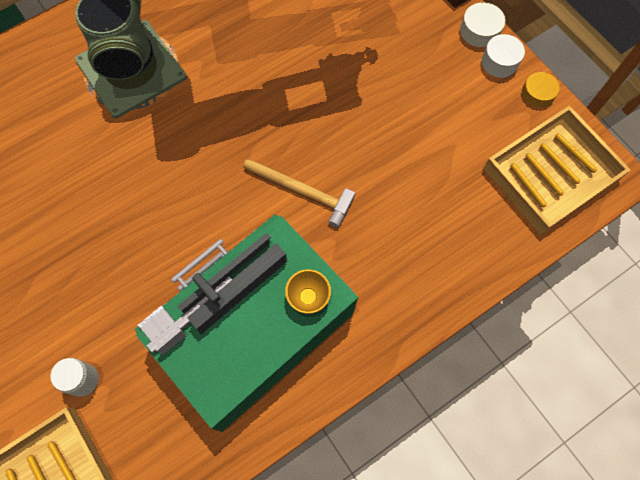

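View pics/top0.png

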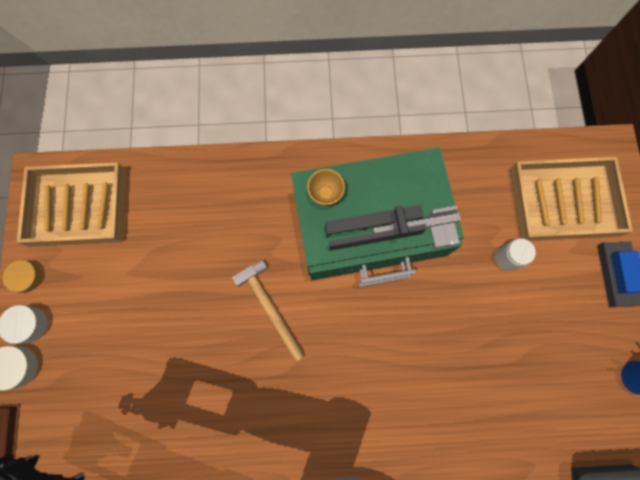

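The scene view shows the bolt's cross bar near (207,287), the drawer handle near (200,262) and the catch near (160,328). In the top view they are near (404,218), (387,273) and (445,232). I'll zoom in to get exact pixels.

Run:
```python
import cv2,numpy as np
a=cv2.imread("pics/scene0.png")[205:435,130:370];b=cv2.imread("pics/top0.png")[145:295,285:475]
a=cv2.resize(a,None,fx=2.5,fy=2.5,interpolation=cv2.INTER_CUBIC)
b=cv2.resize(b,None,fx=4,fy=4,interpolation=cv2.INTER_CUBIC)
cv2.imwrite("pics/a.png",cv2.convertScaleAbs(a,alpha=1.5,beta=20));cv2.imwrite("pics/b.png",cv2.convertScaleAbs(b,alpha=1.5,beta=20))
```

```text
(no output)
```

View pics/a.png

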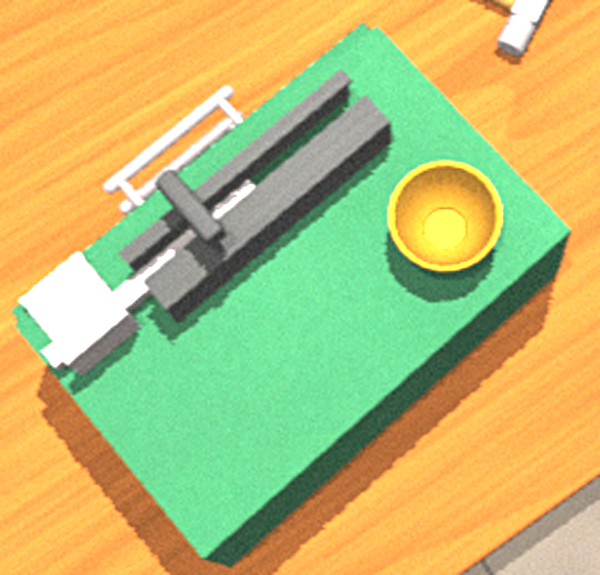

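View pics/b.png

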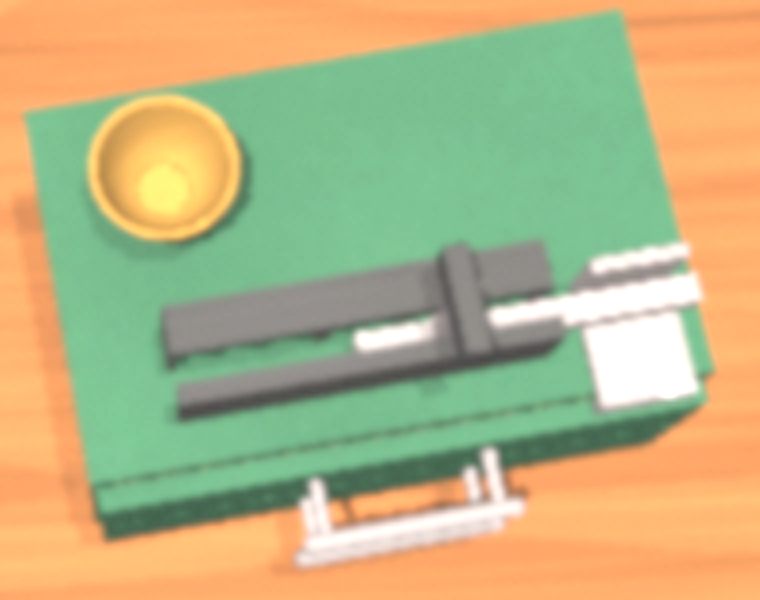

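Crop a (×2.5, offset 130,205) shows:
- Chest-top rear corners at (568,232) and (205,557).
- Bolt bar from (168,178) to (213,232).
- Upper handle bar from (108,187) to (229,93).

Crop b (×4, offset 285,145) shows:
- Rear corners at (25,115) and (620,12).
- Bolt bar from (457,248) to (478,350).
- Upper handle bar from (310,543) to (522,507).

Now I'll triangulate these.

Create h.py:
```python
import numpy as np
from plant import bot, order, grab_frame, camera_info
def ray(n,u,v):
    i=camera_info(n);f=240/np.tan(np.radians(i["vertical_fov"]/2));P=i["pose"]
    d=P[:3,:3]@np.array([(u-i["cx"])/f,-(v-i["cy"])/f,-1]);return P[:3,3],d/np.linalg.norm(d)
def plane(n,u,v,z):
    o,d=ray(n,u,v);return o+d*(z-o[2])/d[2]
def tri(s,t):
    (o,d),(p,e)=ray("scene",*s),ray("top",*t)
    k=np.linalg.lstsq(np.c_[d,-e],p-o,rcond=None)[0]
    a,b=o+d*k[0],p+e*k[1];return (a+b)/2,np.linalg.norm(a-b)
```

Run:
```python
from h import *
np.set_printoptions(precision=4,suppress=True)
A=lambda x,y:(130+(x+.5)/2.5-.5,205+(y+.5)/2.5-.5);B=lambda x,y:(285+(x+.5)/4-.5,145+(y+.5)/4-.5)
for k,a,b in [("rear+y",(568,232),(25,115)),("rear-y",(205,557),(620,12)),
 ("bolt front",(167,178),(478,352)),("bolt rear",(213,234),(457,247)),("bolt mid",(190,206),(467,300)),
 ("hnd -y",(108,187),(522,507)),("hnd +y",(229,93),(310,543)),
 ("guide rear+y",(372,98),(163,308)),("dish",(445,216),(165,168))]:
    print(k,*tri(A(*a),B(*b)))
for k,a in[("fr+y",(370,25)),("re+y",(568,232)),("re-y",(205,557)),("fr-y",(20,315))]:print(k,plane("scene",*A(*a),.15))
print("tip",plane("scene",*A(130,292),.2),plane("top",*B(568,310),.2))
print("tin",plane("top",518,248,.09))
```

```text
rear+y [0.8096 0.0898 0.1456] 0.0007388001541700766
rear-y [ 0.8562 -0.2641  0.1475] 0.0021958954730358243
bolt front [ 0.6319 -0.1427  0.2382] 0.002106117029227303
bolt rear [ 0.6871 -0.1365  0.2439] 0.0007028648819971993
bolt mid [ 0.6594 -0.1396  0.24  ] 0.0013716659321801748
hnd -y [ 0.5686 -0.1841  0.1138] 0.0021453157362144805
hnd +y [ 0.5543 -0.0621  0.1095] 0.00040902543645867664
guide rear+y [0.6637 0.015  0.2337] 0.005818879827125282
dish [0.7564 0.0117 0.1925] 0.0009257502941229208
fr+y [0.5842 0.0579 0.15  ]
re+y [0.8103 0.0885 0.15  ]
re-y [ 0.8569 -0.2628  0.15  ]
fr-y [ 0.631  -0.2866  0.15  ]
tip [ 0.677  -0.2072  0.2   ] [ 0.6615 -0.2021  0.2   ]
tin [ 0.6153 -0.4401  0.09  ]
```

Add to h.py:
```python
def go(x,y,z,yaw):
    o=bot.get_obs();p=o["position"];q=np.radians(o["eef_rot"][2]);d=np.array([x,y,z])-p
    t=(o["eef_rot"][2]-yaw+180)%360-180
    print("tool dx dy dz turn",np.round([d[0]*np.cos(q)+d[1]*np.sin(q),d[0]*np.sin(q)-d[1]*np.cos(q),-d[2],t],4))
```

```bash
python3 -c "
from h import *
go(.6594,-.1396,.29,187.5)"
```

```text
tool dx dy dz turn [ -0.6633  -0.4552  -0.0594 -29.6594]
```

Emit:
{"op": "hand_motion", "data": {"segments": {"increments": [[0.6,-0.04,-0.03,-0.06,0],[0.6,-0.664,-0.456,-0.06,-29.7],[0.6,-0.664,-0.456,-0.06,-29.7],[0.6,-0.664,-0.456,-0.06,-29.7],[0.6,-0.664,-0.456,-0.06,-29.7],[0.6,-0.664,-0.456,-0.06,-29.7],[0.6,-0.664,-0.456,-0.06,-29.7],[0.6,-0.664,-0.456,-0.06,-29.7],[0.6,-0.664,-0.456,-0.06,-29.7],[0.6,-0.664,-0.456,-0.06,-29.7],[0.6,-0.664,-0.456,-0.06,-29.7],[0.6,-0.664,-0.456,-0.06,-29.7],[0.6,-0.664,-0.456,-0.06,-29.7],[0.6,-0.664,-0.456,-0.06,-29.7],[0.6,-0.664,-0.456,-0.06,-29.7],[0.6,-0.664,-0.456,-0.06,-29.7]]}, "clamp_n": 40}}

```text
clock: 2.1
position: [0.6593, -0.1395, 0.2909]
eef_rot: [179.9, -0.1, -172.4]
contact_force: [0.7, -0.1, -0.3]
gripper_width: 0.603
grip_force: 0.0
```

```bash
python3 -c "
from h import *
go(.6594,-.1396,.216,187.5)"
```

```text
tool dx dy dz turn [-0.0001 -0.0001  0.0749  0.0548]
```

Emit:
{"op": "hand_motion", "data": {"segments": {"increments": [[0.6,0,0,0.03,0],[0.6,0,0,0.05,0],[0.6,0,0,0.065,0],[0.6,0,0,0.074,0],[0.6,0,0,0.074,0]]}, "clamp_n": 40}}

```text
clock: 2.72
position: [0.6596, -0.1398, 0.2171]
eef_rot: [180.0, -0.0, -172.4]
contact_force: [-0.0, -0.4, -0.0]
gripper_width: 0.601
grip_force: 0.0
```

```bash
python3 -c "
from h import *;import cv2
f=grab_frame('scene')[205:405,90:330];cv2.imwrite('pics/c.png',cv2.resize(f,None,fx=3,fy=3))"
```

```text
(no output)
```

View pics/c.png

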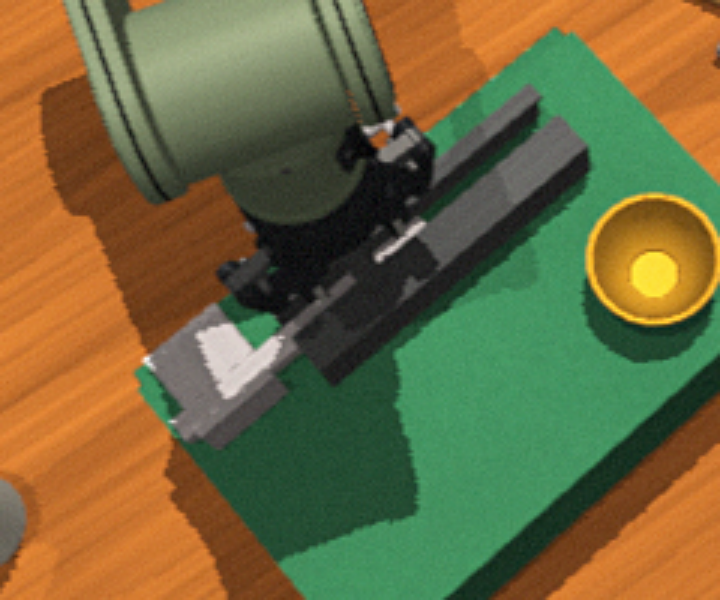

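The gripper stands over the bolt bar, around (320,210) in this crop, with a finger on each side and nothing touched. I'll close.

Emit:
{"op": "hand_motion", "data": {"segments": {"increments": [[0,0,0,0,0],[0,0,0,0,0],[0,0,0,0,0],[0,0,0,0,0],[0,0,0,0,0]]}, "clamp_n": 40}}

```text
clock: 3.4
position: [0.6601, -0.1404, 0.2181]
eef_rot: [-180.0, 0.1, -172.5]
contact_force: [0.3, -0.5, 4.7]
gripper_width: 0.179
grip_force: 42.8
```

Emit:
{"op": "hand_motion", "data": {"segments": {"increments": [[0,0,0.004,0,0],[0,0,0.008,0,0],[0,0,0.012,0,0],[0,0,0.016,0,0],[0,0,0.018,0,0]]}}}

```text
clock: 4.03
position: [0.6578, -0.1226, 0.2181]
eef_rot: [-179.9, 0.1, -172.5]
contact_force: [0.5, -2.0, 5.0]
gripper_width: 0.182
grip_force: 43.0
```

Emit:
{"op": "hand_motion", "data": {"segments": {"increments": [[0,0,0.002,0,0],[0,0,0.004,0,0],[0,0,0.006,0,0]]}}}

```text
clock: 4.4
position: [0.6571, -0.1168, 0.2181]
eef_rot: [-179.9, 0.1, -172.5]
contact_force: [0.6, -1.1, 5.0]
gripper_width: 0.18
grip_force: 43.0
```

Emit:
{"op": "hand_motion", "data": {"segments": {"increments": [[0,0,0.002,0,0],[0,0,0.004,0,0],[0,0,0.006,0,0]]}}}

```text
clock: 4.78
position: [0.6563, -0.1108, 0.2181]
eef_rot: [-179.9, 0.1, -172.5]
contact_force: [0.4, -1.4, 4.8]
gripper_width: 0.18
grip_force: 43.0
```

Emit:
{"op": "hand_motion", "data": {"segments": {"increments": [[0,0,0.002,0,0],[0,0,0.004,0,0],[0,0,0.006,0,0]]}, "lines": "1,4"}}

```text
clock: 5.15
position: [0.6555, -0.1049, 0.2181]
eef_rot: [-179.9, 0.1, -172.5]
contact_force: [-0.3, -1.5, 5.7]
```

Emit:
{"op": "hand_motion", "data": {"segments": {"increments": [[0,0,0.002,0,0],[0,0,0.004,0,0]]}, "lines": "1,4"}}

```text
clock: 5.4
position: [0.655, -0.1009, 0.2181]
eef_rot: [-179.9, 0.1, -172.5]
contact_force: [1.1, -1.5, 4.9]
```

Emit:
{"op": "hand_motion", "data": {"segments": {"increments": [[0,0,0.002,0,0],[0,0,0.004,0,0]]}, "lines": "1,4"}}

```text
clock: 5.65
position: [0.6544, -0.097, 0.2181]
eef_rot: [-179.9, 0.1, -172.5]
contact_force: [-0.6, -1.6, 4.9]
```

Emit:
{"op": "hand_motion", "data": {"segments": {"increments": [[0,0,0.002,0,0],[0,0,0.004,0,0]]}, "lines": "1,4"}}

```text
clock: 5.9
position: [0.6539, -0.093, 0.218]
eef_rot: [-179.9, 0.1, -172.5]
contact_force: [-0.3, -1.9, 5.2]
```

Emit:
{"op": "hand_motion", "data": {"segments": {"increments": [[0,0,0.002,0,0],[0,0,0.004,0,0]]}, "lines": "1,4"}}

```text
clock: 6.15
position: [0.6534, -0.089, 0.2181]
eef_rot: [-179.9, 0.1, -172.5]
contact_force: [1.2, -1.1, 5.6]
```

Emit:
{"op": "hand_motion", "data": {"segments": {"increments": [[0,0,0.002,0,0],[0,0,0.004,0,0]]}, "lines": "1,4"}}

```text
clock: 6.4
position: [0.6529, -0.0851, 0.218]
eef_rot: [-179.9, 0.1, -172.5]
contact_force: [-0.6, -1.5, 5.4]
```

Emit:
{"op": "hand_motion", "data": {"segments": {"increments": [[0,0,0.002,0,0],[0,0,0.003,0,0]]}, "lines": "1,6"}}

```text
clock: 6.65
position: [0.6526, -0.0828, 0.2181]
eef_rot: [-179.8, 0.1, -172.5]
contact_force: [0.5, -5.0, 5.0]
gripper_width: 0.178
grip_force: 43.0
```

Emit:
{"op": "hand_motion", "data": {"segments": {"increments": [[0,0,0.002,0,0],[0,0,0.002,0,0]]}, "lines": "1,6"}}

```text
clock: 6.9
position: [0.6526, -0.0828, 0.2181]
eef_rot: [-179.7, 0.1, -172.5]
contact_force: [0.9, -8.0, 4.6]
gripper_width: 0.183
grip_force: 43.0
```

Emit:
{"op": "hand_motion", "data": {"segments": {"increments": [[0,0,-0.005,0,0],[0,0,-0.011,0,0],[0,0,-0.011,0,0]]}, "lines": "1,6"}}

```text
clock: 7.28
position: [0.6537, -0.0907, 0.2181]
eef_rot: [-180.0, 0.1, -172.5]
contact_force: [-0.7, -0.2, 5.1]
gripper_width: 0.18
grip_force: 43.1
```

Emit:
{"op": "hand_motion", "data": {"segments": {"increments": [[0,0,-0.001,0,0],[0,0,-0.001,0,0],[0,0,-0.001,-0.004,0],[0,0,-0.001,-0.008,0],[0,0,-0.001,-0.008,0]]}, "lines": "1,6"}}

```text
clock: 7.9
position: [0.6535, -0.0912, 0.2251]
eef_rot: [179.9, 0.0, -172.5]
contact_force: [1.9, 3.0, -1.5]
gripper_width: 0.187
grip_force: 42.1
```

Emit:
{"op": "hand_motion", "data": {"segments": {"increments": [[0,0,0,-0.004,0],[0,0,0,-0.008,0],[0,0,0,-0.01,0],[0,0,0,-0.01,0]]}, "lines": "1,6"}}

```text
clock: 8.4
position: [0.6535, -0.0916, 0.2357]
eef_rot: [180.0, 0.0, -172.5]
contact_force: [2.4, 1.8, -1.6]
gripper_width: 0.18
grip_force: 42.1
```

Emit:
{"op": "hand_motion", "data": {"segments": {"increments": [[0,0,0.003,0,0],[0,0,0.006,0,0],[0,0,0.009,0,0],[0,0,0.012,0,0]]}, "lines": "1,6"}}

```text
clock: 8.9
position: [0.6519, -0.0798, 0.2354]
eef_rot: [-180.0, 0.0, -172.5]
contact_force: [2.9, -0.9, -1.5]
gripper_width: 0.178
grip_force: 42.1
```

Emit:
{"op": "hand_motion", "data": {"segments": {"increments": [[0,0,0.004,0,0],[0,0,0.008,0,0],[0,0,0.012,0,0],[0,0,0.016,0,0],[0,0,0.020,0,0],[0,0,0.022,0,0],[0,0,0.022,0,0]]}, "lines": "1,6"}}

```text
clock: 9.78
position: [0.649, -0.0575, 0.2353]
eef_rot: [180.0, 0.0, -172.5]
contact_force: [3.6, 0.5, -0.8]
gripper_width: 0.176
grip_force: 42.1
```

Emit:
{"op": "hand_motion", "data": {"segments": {"increments": [[0,0,0,0.005,0],[0,0,0,0.01,0],[0,0,0,0.015,0],[0,0,0,0.017,0],[0,0,0,0.017,0]]}, "lines": "1,6"}}

```text
clock: 10.4
position: [0.649, -0.0577, 0.2182]
eef_rot: [180.0, 0.0, -172.5]
contact_force: [4.4, 2.1, -1.6]
gripper_width: 0.176
grip_force: 42.0
```

Emit:
{"op": "hand_motion", "data": {"segments": {"increments": [[0,0,0.002,0,0],[0,0,0.004,0,0],[0,0,0.006,0,0],[0,0,0.006,0,0]]}, "lines": "1,6"}}

```text
clock: 10.9
position: [0.6482, -0.052, 0.2183]
eef_rot: [-180.0, 0.0, -172.5]
contact_force: [4.6, -0.5, -2.2]
gripper_width: 0.178
grip_force: 42.0
```

Emit:
{"op": "hand_motion", "data": {"segments": {"increments": [[0,0,0.001,0,0],[0,0,0.002,0,0],[0,0,0.002,0,0]]}, "lines": "1,6"}}

```text
clock: 11.28
position: [0.6481, -0.0513, 0.2184]
eef_rot: [-179.9, 0.0, -172.5]
contact_force: [4.5, -4.6, -2.4]
gripper_width: 0.183
grip_force: 42.0
```

Emit:
{"op": "hand_motion", "data": {"segments": {"increments": [[0.5,0,-0.001,0,0],[0.5,0,-0.001,0,0],[0.5,0,-0.001,0,0],[0.5,0,-0.001,-0.03,0],[0.5,0,-0.001,-0.08,0],[0.5,0,-0.001,-0.08,0]]}, "lines": "1,6"}}

```text
clock: 12.02
position: [0.6495, -0.051, 0.3033]
eef_rot: [-179.9, 0.5, -172.4]
contact_force: [-0.1, 0.6, -0.3]
gripper_width: 0.499
grip_force: 0.0
```

```bash
python3 -c "
from h import *
go(.60-.12,-.118,.298,97.5)
go(.5615,-.123,.298,97.5)"
```

```text
tool dx dy dz turn [ 1.76800e-01 -4.42000e-02  5.30000e-03  9.00526e+01]
tool dx dy dz turn [ 9.67000e-02 -5.98000e-02  5.30000e-03  9.00526e+01]
```

Emit:
{"op": "hand_motion", "data": {"segments": {"increments": [[0.4,0.0967,-0.0598,0,90],[0.4,0.0967,-0.0598,0,90],[0.4,0.0967,-0.0598,0,90],[0.4,0.0967,-0.0598,0,90],[0.4,0.0967,-0.0598,0,90],[0.4,0.0967,-0.0598,0,90],[0.4,0.0967,-0.0598,0,90],[0.4,0.0967,-0.0598,0,90],[0.4,0.0967,-0.0598,0,90],[0.4,0.0967,-0.0598,0,90],[0.4,0.0967,-0.0598,0,90]]}}}

```text
clock: 13.4
position: [0.5597, -0.1228, 0.2978]
eef_rot: [-179.9, -0.0, 97.6]
contact_force: [-0.1, 1.2, -0.4]
gripper_width: 0.4
grip_force: 0.0
```

```bash
python3 -c "
from h import *;import cv2
go(.5615,-.123,.093,97.5)
f=grab_frame('scene')[205:405,90:330];cv2.imwrite('pics/d.png',cv2.resize(f,None,fx=3,fy=3))"
```

```text
tool dx dy dz turn [-0.0004  0.0018  0.2048  0.1029]
```

View pics/d.png

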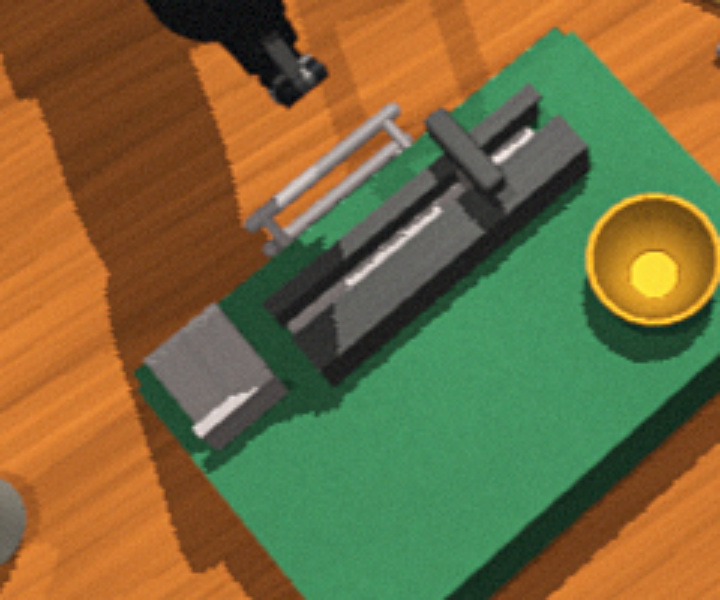

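The bolt bar is now at about (463,150) in the crop. The catch at (210,380) is free of the tip, and the handle bar at (320,165) is clear. I'll go down on the handle.

Emit:
{"op": "hand_motion", "data": {"segments": {"increments": [[0.4,0,0.0018,0.06,0],[0.4,0,0.0018,0.12,0],[0.4,0,0.0018,0.16,0],[0.4,0,0.0018,0.185,0],[0.4,0,0.0018,0.203,0],[0.4,0,0.0018,0.203,0]]}}}

```text
clock: 14.2
position: [0.5602, -0.1226, 0.0965]
eef_rot: [-179.8, -0.0, 97.6]
contact_force: [-8.1, 1.2, 9.1]
gripper_width: 0.399
grip_force: 2.6
```

Emit:
{"op": "hand_motion", "data": {"segments": {"increments": [[0,0,0.0018,0,0],[0,0,0,0,0],[0,0,0,0,0],[0,0,0,0,0]]}, "clamp_n": 30}}

```text
clock: 14.7
position: [0.5606, -0.1228, 0.0955]
eef_rot: [-179.8, -0.0, 97.6]
contact_force: [-4.7, -0.6, 5.5]
gripper_width: 0.114
grip_force: 29.6
```

```bash
python3 -c "
from h import *
u=(90+463/3,205+150/3)
print(plane('scene',*u,.246),plane('scene',*u,.262))"
```

```text
[ 0.64987568 -0.05148326  0.246     ] [ 0.65520255 -0.05302415  0.262     ]
```

Emit:
{"op": "hand_motion", "data": {"segments": {"increments": [[0,0,-0.004,0,0],[0,0,-0.012,0,0],[0,0,-0.025,0,0],[0,0,-0.04,0,0],[0,0,-0.055,0,0],[0,0,-0.07,0,0],[0,0,-0.085,0,0],[0,0,-0.096,0,0],[0,0,-0.102,0,0],[0,0,-0.102,0,0]]}}}

```text
clock: 15.95
position: [0.4588, -0.1363, 0.0955]
eef_rot: [-179.9, -0.0, 97.5]
contact_force: [-1.8, 2.0, 8.5]
gripper_width: 0.112
grip_force: 29.8
```

Travelled 10.2 cm. I'll release, lift away and look.

Emit:
{"op": "hand_motion", "data": {"segments": {"increments": [[0.3,0,0,0,0],[0.3,0,0,0,0],[0.3,0,0,0,0],[0.3,0,0,-0.02,0],[0.3,0,0,-0.06,0],[0.3,0,0,-0.12,0],[0.3,0,0,-0.18,0],[0.3,0,-0.06,-0.18,0],[0.3,0,-0.06,-0.18,0],[0.3,0,-0.06,-0.18,0]]}}}

```text
clock: 17.2
position: [0.4013, -0.1441, 0.2751]
eef_rot: [180.0, -0.0, 97.5]
contact_force: [0.5, -0.5, 0.1]
gripper_width: 0.302
grip_force: 0.0
```

```bash
python3 -c "
from h import *;import cv2
cv2.imwrite('pics/e.png',grab_frame('scene'))"
```

```text
(no output)
```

View pics/e.png

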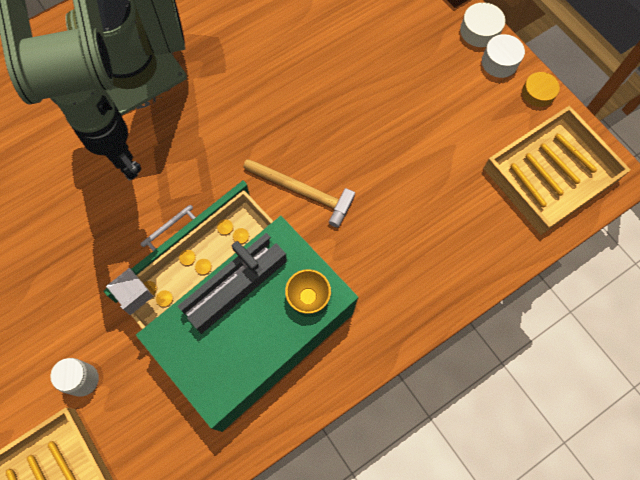

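The drawer is open, with its front around (175,240). The bolt is back at (245,256), the dish, hammer and tin are where they were, and the arm is clear.

```bash
python3 -c "
from plant import bot, order, grab_frame, camera_info
print(order.job_done())"
```

```text
the job is handed in; nothing more can be done
None
```

The bolt is drawn fully back over the bump and dropped behind it, the top drawer is open about 10 cm, the dish, hammer and tin look unmoved in the last picture, and the job was handed in at about 17 s (no verdict was returned).

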